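Close the stand leg until its spring button pops out

ROBOT

A 6-joint arm with a two-finger parallel gripper is mounted at the origin on the work surface. World frame = base frame: x ahead of the robot, y to its left, z up, the work surface at z = 0. Lengths are in m, angles in rad, forces in N, time in s.
With the tool pointing down it reaches from about 0.15 to 0.775 m from the base axis. Payload 6.1 kg.
Tool frame: the origin (TCP) lies between the finger pads; the fingertips stand tip_reach ahead of it and the grasp point (between the pads) lies 3 mm ahead of it (tip_reach is the distance from the TCP to the fingertips, in m); z points along the fingers, y is the line along which they close (so a half turn about z gives the same grasp; the last joint's range is limited). The gripper opens to 85 mm and grips with 20 to 120 N. Pads are 22 mm wide; open, the fingers measure 114 mm over their backs; the gripper's body (76 mm by 85 mm) begins 54 mm behind the grasp point. The pads swing forward as they close: fully open they stand 13 mm farther back than shut.
Start: joints at [-1.223, 0.126, -0.04, 1.405, 0, 1.571], TCP at [0.179, -0.494, 0.253] pointing down, gripper open.
Joint ranges: [-2.72, 2.72], [-0.95, 1.95], [-1.27, 1.35], [-1.78, 2.02], [-1.46, 1.47], [-3.14, 3.14]. Speed limits (rad/s): [2.39, 2.39, 3.01, 3.14, 3.14, 3.14].

INTERFACE

Orientations are given as a rotation vector (axis times angle).
In Python, from rig import * gives the robot as it stands.
- The arm moves only by the tool step_arm, never from a script. Its argument "moves" is a list of rows, each an object of numbers: "tx", "ty", "tz": the shift along the tool's x, y, z in cm; "twist": the turn about the tool's z in degrees; "jaw": the opening, from -1 (shut) to 1 (fully open). In form: [{"tx": .., "ty": .., "tz": .., "twist": .., "jaw": ..}, ...]. A call has 1 to 10 rows; each row is the pose to reach, as a shift and turn from the pose commanded when the call began, along the tool's axes at that moment; what a row does not reach only later rows make up. A row lasts 1/12 s, in which the tool goes at most 41.7 mm and 7.16 degrees, less where a joint would pass 70% of its speed; a pose out of reach is approached as far as the arm can. A call with a gripper value outside its range is refused whole. The fingers move at their own pace and stop on an object; the grip force is fixed at half the most. Time passes only in rows, so rows that repeat a pose let the fingers close. It gives the time, the measured TCP pose, the force, the opening and the grip force at its end, in the units of the state.
- observe(): the state, without advancing time (a new reading comes with each control period).
- get_image(name): name is "scene" or "top" or "wrist"; returns a dict with "image" (420x560x3 uint8, red, green, blue), "camera_matrix" (3x3 intrinsics, pixels), "rvec" (rotation vector, rad) and "tvec" (3), from world to camera coordinates, as OpenCV has them. Camera axes: x right, y down, z forward; pixel columns grow to the right and rows downward; lengths in m; the calibration is good to about 2 mm. The wrist camera is an equidistant fisheye: a pixel r from the principal point sees the ray r / f radians off the axis. A picture is of the moment at which its call begins. There is no depth.
- close_job(): hands the job in; it is judged then, once.
The state is a dict: "clock": time; "joint_positions": joint angles; "joint_vel": joint speeds; "tau": joint torques, N m; "eef_pos": TCP position; "tool_rot": TCP orientation; "contact_force": force on the tool from outside, world axes, zero at the start; "ft_torque": the same for the moment, N m; "grip_width": opening from 0.0 (shut) to 1.0 (fully open); "grasp_force": force on a finger pad.
Only numpy, scipy, OpenCV 4.12 (cv2) and the standard library are available. Lean on these libraries where they do the work, as an engineer would, in place of code of your own. Each camera call takes 0.05 s, during which the arm holds its last target. There are 200 camera calls.

TASK

Shut the telescoping leg: squeeze its red spring button flush, slide the leg into the blue sleeve and carry on until the button pops out through the hole in the sleeve's side, then let go. First take whichever of the tumbler and the spray bottle stands in the way of the wide rubber foot and stand it upright on the steel pail lid. The pole must never push against either of them, and the other one, the soap rest and the lid stay where they are.

Things in the scene. Friction and masses are not known exactly. Their poses are not given: they have to be found in the camera images.
- pole: Telescoping stand leg, level, its blue sleeve fixed by two dark saddles (66 mm wide, 65 to 153 mm behind the mouth). Origin on the slab below the centre of the sleeve's mouth; x from the mouth along the leg to its foot, y to the side of button and hole, z up. Tube axis 62 mm up. Sleeve: outer diameter 39, inner 31, 172 mm long; the leg tube in it, diameter 28, only slides along x, does not turn.
- mouth (a point): Centre of the sleeve's open mouth, on the tube axis, 62 mm above the slab. A pressed button held by its rear part can go 4 mm or more under the sleeve before the finger meets the mouth; let go then, the sleeve keeps it down, and the tube can be taken farther back.
- hole (a point): Centre of the oblong hole (20 mm long) in the sleeve's side, on its outer surface, 40 mm behind the mouth, on the button's side.
- foot_face (a point): Centre of the face, towards the sleeve, of the upright round black rubber foot (diameter 90 mm, 26 mm thick) at the leg's end; on the tube axis, always 135 mm beyond the button's centre. As the leg slides in, the foot sweeps the strip within 45 mm either side of the axis.
- button_tip (a point): Centre of the outer face of the red button, a square-edged pin in the leg tube, 16 mm long along the tube, 10 mm high, standing 10 mm out of the tube's side (level, to the pole's +y; face 24 mm from the axis when out). It moves with the leg and stops dead at the mouth unless pressed flush, as by squeezing tube and button between two fingers from above.
- leg (a joint): How far the leg has been slid in, in m: 0 fully out, larger is farther in. The button's centre lies 55 mm minus this outside the mouth; it is under the hole at 0.095; 0.108 is the end stop. It slides with about 3 N of friction, and stays where it is left.
- button (a joint): How far the button is pressed, in m: 0 fully out, 0.010 flush with the tube, about 0.0085 when held down by the sleeve. A spring pushes it out with about 3 N when out and 7 N when flush.
- tumbler: Clear plastic tumbler standing upright, open at the top, rim diameter 56 mm, a little narrower below, 90 mm high, 0.1 kg. Origin at the centre of its underside, z up. Either it or the bottle stands about 52 mm from the tube axis, on the button's side, in the foot's way; the other stands about 92 mm from the axis on the other side, clear of the foot.
- bottle: Squat green spray bottle standing upright: body diameter 54 mm up to 40 mm, shoulder narrowing to 54 mm, white round nozzle head of diameter 36 mm from 54 to 90 mm height, with a press button on top to 98 mm; about 0.2 kg. Origin at the centre of its underside, z up.
- pail_lid: Flat round steel pail lid lying loose on the slab, diameter 130 mm, 10 mm thick with a flat top, about 0.5 kg. Origin at the centre of its underside, z up.
- soap_rest: White ceramic soap rest, 110 by 75 mm, 22 mm high, lying loose on the slab on the other side of the sleeve from the lid. Origin at the centre of its underside.
Not all that is in view belongs to the job. Leave any brown or purple look-alike of the bottle alone. What is shaped like the tumbler but brown or orange is not meant.

How it is judged:
On the way, in this order (a step that is already met when the one before it is completed fails the run):
1. the tumbler or the bottle stands upright on the pail lid, let go (((horizontal distance between tumbler and pail_lid below 0.04 m and z of tumbler in the frame of pail_lid between 0.006 and 0.015 m and angle between tumbler's own z axis and vertical below 0.1 rad and linear speed of tumbler below 0.03 m/s and contact force between tumbler and the fingers below 0.3 N) or (horizontal distance between bottle and pail_lid below 0.04 m and z of bottle in the frame of pail_lid between 0.006 and 0.015 m and angle between bottle's own z axis and vertical below 0.1 rad and linear speed of bottle below 0.03 m/s and contact force between bottle and the fingers below 0.3 N))), for 0.2 s.
2. the button is squeezed flush (value of joint button above 0.0078 m), for 0.05 s.
3. the button is under the sleeve, held down by it (value of joint leg above 0.068 m and value of joint button above 0.006 m), for 0.02 s.
At the end, for the whole second after the job is handed in: Leg slid in 90 to 100 mm, button within 3 mm of fully out, in the hole; what blocked the foot stands upright on the pail lid, centres within 40 mm; the other upright within 30 mm of its start, soap rest within 30 mm, lid within 40 mm; all let go (value of joint leg between 0.09 and 0.1 m and value of joint button below 0.003 m and ((horizontal distance between tumbler and pail_lid below 0.04 m and z of tumbler in the frame of pail_lid between 0.006 and 0.015 m and angle between tumbler's own z axis and vertical below 0.1 rad and linear speed of tumbler below 0.03 m/s and contact force between tumbler and the fingers below 0.3 N and distance of bottle from where it was at the start of the episode below 0.03 m) or (horizontal distance between bottle and pail_lid below 0.04 m and z of bottle in the frame of pail_lid between 0.006 and 0.015 m and angle between bottle's own z axis and vertical below 0.1 rad and linear speed of bottle below 0.03 m/s and contact force between bottle and the fingers below 0.3 N and distance of tumbler from where it was at the start of the episode below 0.03 m)) and angle between each of tumbler, bottle's own z axis and vertical below 0.1 rad and distance of soap_rest from where it was at the start of the episode below 0.03 m and distance of pail_lid from where it was at the start of the episode below 0.04 m); the robot touches nothing.
It fails at once if the pole pushes against the tumbler or the bottle (over 1.5 N) (contact force between pole and tumbler above 1.5 N or contact force between pole and bottle above 1.5 N).
It fails at once if both the tumbler and the bottle are moved over 30 mm (distance of each of tumbler, bottle from where it was at the start of the episode above 0.03 m).
It fails at once if the tumbler or the bottle is tipped over (angle between any of tumbler, bottle's own z axis and vertical above 0.7 rad).
It fails at once if the soap rest is shoved over 30 mm or the lid over 40 mm (distance of soap_rest from where it was at the start of the episode above 0.03 m or distance of pail_lid from where it was at the start of the episode above 0.04 m).
It also fails if it takes over 61 s, if anything falls off the work surface, if the arm or the gripper's body presses on something with over 40 N, if the wrist force passes 120 N, or if a joint passes its speed limit or range.

## Working session

There is one attempt and no reset: what is moved stays moved. The work goes in short steps, Python scripts to look and compute and a tool call to move; the robot and the scene stay as the last step left them, time stands still between calls to the robot, and variables do not carry over. Pictures are saved under pics/ and viewed, at most 10 in all, crops included, and the job is handed in when it is done.

Besides the shell and the picture viewer there is one more tool, called after "Request:" as a command line: name --argument value ..., lists and objects as JSON in quotes. step_arm: Moves the arm, as the interface text tells. Its arguments: {"type":"object","properties":{"moves":{"type":"array"}},"required":["moves"]}

```bash
ls; mkdir -p pics
python3 - <<'E'
from rig import *
import cv2,pickle,numpy as np
d={n:get_image(n) for n in("scene","top")}
pickle.dump(d,open('im0.pkl','wb'))
for n in d: cv2.imwrite(f'pics/{n}0.png',d[n]["image"][...,::-1]); print(n,d[n]["camera_matrix"].tolist(),d[n]["rvec"],d[n]["tvec"])
print(observe())
E
```

```text
pics
scene [[508.3808847868244, 0.0, 279.7948648509319], [0.0, 508.3808847868244, 209.67297802780166], [0.0, 0.0, 1.0]] [ 2.29639381  0.61534618 -0.23435373] [-0.42080592 -0.15502623  1.24811399]
top [[383.25458678583146, 0.0, 280.8942820813671], [0.0, 383.25458678583146, 212.97803238340586], [0.0, 0.0, 1.0]] [ 2.15312588 -2.10010475  0.20085528] [-0.03672386  0.52470698  0.64588122]
{'clock': 0.1, 'joint_positions': array([-1.22299467e+00,  1.26312355e-01, -4.05201450e-02,  1.40541376e+00,
       -5.38800273e-06,  1.57081817e+00]), 'joint_vel': array([-0.00272292, -0.00064099,  0.00113758,  0.00121578,  0.0003826 ,
       -0.00080807]), 'tau': array([-1.44207545e-03, -4.36904526e+01,  3.53603876e+01,  1.37645815e-02,
       -2.32409019e-05, -4.39230412e-07]), 'eef_pos': array([ 0.17881621, -0.49323705,  0.25260416]), 'tool_rot': array([-3.09280932e+00, -5.43295397e-01,  4.02251281e-04]), 'contact_force': array([-0.05295349,  0.35070439, -0.49160184]), 'ft_torque': array([-0.00409182,  0.01205255,  0.04021799]), 'grasp_force': 0.0, 'grip_width': 0.9989319311301572}
```

View pics/scene0.png

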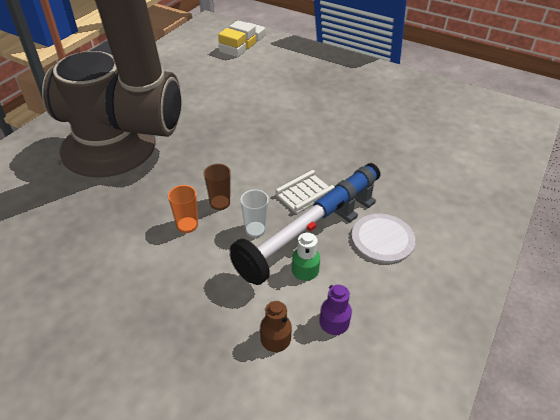

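View pics/top0.png

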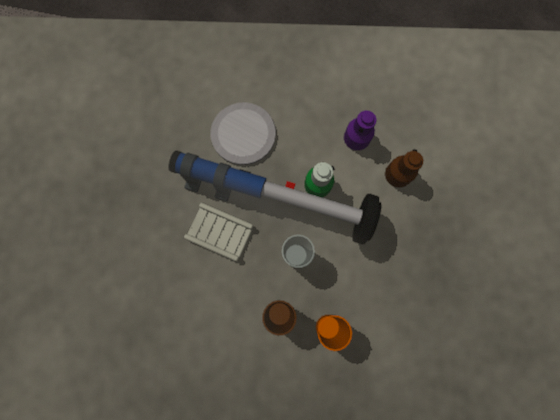

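The blocker is the green bottle (top view 320,180), on the red button's side. The tumbler (298,250) is on the other side and clear of the foot. The lid is at (243,133), the button at (290,185), and the sleeve mouth near (265,185).

```bash
cat > h.py <<'E'
import cv2,numpy as np,pickle
from scipy.spatial.transform import Rotation as R
def cast(c,px,z,fish=False):
    px=np.atleast_2d(np.float64(px)); K=c["camera_matrix"]; Rm=cv2.Rodrigues(np.float64(c["rvec"]))[0]
    q=(px-[K[0,2],K[1,2]])/K[0,0]
    if fish:
        r=np.linalg.norm(q,axis=1,keepdims=True); q=q*np.tan(r)/np.maximum(r,1e-9)
    d=np.c_[q,np.ones(len(q))]@Rm; o=-Rm.T@np.ravel(c["tvec"])
    return o+d*((z-o[2])/d[:,2:])
def mask(im,lo,hi):
    return cv2.inRange(cv2.cvtColor(im,cv2.COLOR_RGB2HSV),np.array(lo),np.array(hi))
def big(m):
    cs=cv2.findContours(m,cv2.RETR_EXTERNAL,cv2.CHAIN_APPROX_NONE)[0]
    return max(cs,key=cv2.contourArea)[:,0]
def cen(c): return c.mean(0) if len(c)<5 else (lambda m:np.array([m['m10']/m['m00'],m['m01']/m['m00']]))(cv2.moments(c.reshape(-1,1,2)))
E
python3 - <<'E'
from h import *
d=pickle.load(open('im0.pkl','rb'))
for n in d:
    c=d[n];im=c["image"];print(n,'cam',-cv2.Rodrigues(c["rvec"])[0].T@c["tvec"])
    b=mask(im,(105,100,60),(125,255,255)); 
    if n=='scene': b[:120]=0;b[:,:250]=0
    else: b[:100]=0
    bl=big(b); P=cast(c,bl,0.062); m=P.mean(0); u=np.linalg.svd(P-m)[2][0]; s=(P-m)@u
    print('blue',m,u,'ends',m+u*s.min(),m+u*s.max(),np.ptp(s))
    r=mask(im,(0,180,120),(6,255,255))|mask(im,(174,180,120),(180,255,255))
    if n=='scene': r[:200]=0;r[:,:280]=0
    else:r[230:]=0
    print('red',cen(big(r)),cast(c,cen(big(r)),.062))
    g=big(mask(im,(50,100,40),(75,255,255))); print('green',cen(g),g.min(0),g.max(0),cast(c,cen(g),.02))
    x0,y0,x1,y1=(285,225,330,265) if n=='scene' else (300,150,345,192)
    w=mask(im,(0,0,170),(180,40,255)); ww=np.zeros_like(w); ww[y0:y1,x0:x1]=w[y0:y1,x0:x1]; w=big(ww)
    print('head',cen(w),w.min(0),w.max(0),cast(c,cen(w),.09))
    x0,y0,x1,y1=(340,205,425,270) if n=='scene' else (203,95,282,172)
    l=np.zeros_like(ww); l[y0:y1,x0:x1]=mask(im[y0:y1,x0:x1],(0,0,125),(180,50,255)); l=cv2.convexHull(big(l).reshape(-1,1,2)); e=cv2.fitEllipse(l); print('lid',e,cast(c,e[0],.01))
    if n=='top': k=np.zeros_like(ww); k[190:250,350:385]=mask(im[190:250,350:385],(0,0,0),(180,255,35)); print('foot',cen(big(k)),cast(c,cen(big(k)),.062))
    print('tumbler rim', cast(c,[298,250] if n=='top' else [255,201],.09))
E
```

```text
scene cam [ 0.84487514 -0.65247897  0.78699204]
blue [0.57919239 0.04759247 0.062     ] [6.67709067e-02 9.97768333e-01 3.72501307e-15] ends [ 0.57581696 -0.00284707  0.062     ] [0.58253003 0.0974674  0.062     ] 0.10053883135836496
red [311.72316384 225.48022599] [[ 0.57488284 -0.03494593  0.062     ]]
green [305.25686093 266.90749306] [292 250] [319 280] [[ 0.59773316 -0.1011253   0.02      ]]
head [292.22222222 230.47590954] [285 225] [305 241] [[ 0.55991691 -0.08824726  0.09      ]]
lid ((387.54248046875, 240.53897094726562), (80.6385498046875, 118.53226470947266), 80.11680603027344) [[0.70745445 0.05023195 0.01      ]]
tumbler rim [[ 0.45985592 -0.056949    0.09      ]]
top cam [ 0.39826495 -0.0223292   0.73124213]
blue [0.5827355  0.04249706 0.062     ] [2.88453658e-01 9.57493857e-01 1.87540762e-28] ends [0.57312795 0.01060571 0.062     ] [0.59328705 0.0775219  0.062     ] 0.0698868104956551
red [289.75       184.59615385] [[ 0.57535151 -0.03828884  0.062     ]]
green [316.55671902 186.34438627] [305 168] [333 196] [[ 0.58435077 -0.09065049  0.02      ]]Traceback (most recent call last):
  File "<stdin>", line 16, in <module>
  File "h.py", line 14, in big
    return max(cs,key=cv2.contourArea)[:,0]
           ~~~^^^^^^^^^^^^^^^^^^^^^^^^
ValueError: max() iterable argument is empty
```

Run:
```python
from h import *
d=pickle.load(open('im0.pkl','rb'))
c=d['top'];im=c["image"]
w=np.zeros(im.shape[:2],np.uint8); w[155:185,308:336]=mask(im[155:185,308:336],(0,0,110),(180,70,255)); w=big(w)
print('head',cen(w),w.min(0),w.max(0),cast(c,cen(w),.085))
l=np.zeros(im.shape[:2],np.uint8); l[98:168,205:280]=mask(im[98:168,205:280],(0,0,105),(180,60,255)); l=cv2.convexHull(big(l).reshape(-1,1,2)); e=cv2.fitEllipse(l); print('lid',e,cast(c,e[0],.01))
e=cast(c,[[360,215],[270,188],[265,185],[175,162],[298,250]],[.062]); print(e)
v=e[0]-e[1]; print(np.degrees(np.arctan2(v[1],v[0])))
v=e[0]-e[3]; print(np.degrees(np.arctan2(v[1],v[0])))
c=d['scene'];im=c["image"]
print('scene head', cast(c,[307,242],.085))
print('scene lid', cast(c,[383,237],.01),'foot/leg',cast(c,[[262,252],[316,214],[372,172]],.062))
print(cast(c,[[255,201]],.09),cast(d['top'],[[298,244]],.09))
```

```text
head [323.5082932  168.75494917] [313 155] [335 181] [[ 0.59946341 -0.09637273  0.085     ]]
lid ((242.4798583984375, 117.62899017333984), (75.25133514404297, 90.51483917236328), 4.0389933586120605) [[0.72516433 0.05805947 0.01      ]]
[[ 0.52288996 -0.16421723  0.062     ]
 [ 0.56811674 -0.00291611  0.062     ]
 [ 0.57344165  0.00624482  0.062     ]
 [ 0.61228188  0.17114416  0.062     ]
 [ 0.45800823 -0.05505295  0.062     ]]
-105.66281914840883
-104.92538997948738
scene head [[ 0.59475585 -0.09541778  0.085     ]]
scene lid [[0.6959095  0.05455477 0.01      ]] foot/leg [[ 0.52603101 -0.14083338  0.062     ]
 [ 0.56803411 -0.00301934  0.062     ]
 [ 0.61553969  0.17139956  0.062     ]]
[[ 0.45985592 -0.056949    0.09      ]] [[ 0.46556278 -0.05352132  0.09      ]]
```

Request:
step_arm --moves '[{"tx":26,"ty":-11.5,"tz":0,"twist":-70,"jaw":1},{"tx":26,"ty":-11.5,"tz":0,"twist":-70,"jaw":1},{"tx":26,"ty":-11.5,"tz":0,"twist":-70,"jaw":1},{"tx":26,"ty":-11.5,"tz":0,"twist":-70,"jaw":1},{"tx":26,"ty":-11.5,"tz":0,"twist":-70,"jaw":1},{"tx":26,"ty":-11.5,"tz":0,"twist":-70,"jaw":1},{"tx":26,"ty":-11.5,"tz":0,"twist":-70,"jaw":1},{"tx":26,"ty":-11.5,"tz":0,"twist":-70,"jaw":1},{"tx":26,"ty":-11.5,"tz":0,"twist":-70,"jaw":1},{"tx":26,"ty":-11.5,"tz":0,"twist":-70,"jaw":1}]'

```text
clock: 0.93
eef_pos: [0.3847, -0.2958, 0.2528]
tool_rot: [-2.213, -2.229, 0.0]
contact_force: [-0.5, -0.6, 0.3]
grip_width: 0.999
grasp_force: 0.0
```

```bash
cat >> h.py <<'E'
def goal(s,x,y,z,yaw):
    "tx,ty,tz cm and twist deg to put TCP at x,y,z with tool y at world yaw deg"
    M=R.from_rotvec(s["tool_rot"]).as_matrix(); t=M.T@(np.array([x,y,z])-s["eef_pos"])*100
    cur=np.degrees(np.arctan2(M[1,1],M[0,1])); w=-((yaw-cur+180)%360-180)
    print('clock',s['clock'],'tcp',s['eef_pos'].round(4),'yaw',cur.round(2),'tilt',M[:,2].round(3),'t',t.round(2),'twist',w.round(1))
E
python3 - <<'E'
from h import *
from rig import observe
s=observe(); print(s['joint_positions'])
goal(s,.598,-.096,.23,74.5)
E
```

```text
[-6.55532771e-01  5.14666758e-02 -1.22534473e-01  1.39776360e+00
 -5.14933026e-05  9.08273745e-01]
clock 0.9333 tcp [ 0.3847 -0.2958  0.2528] yaw 0.4 tilt [-0.001  0.001 -1.   ] t [19.83 21.47  2.28] twist -74.1
```

Request:
step_arm --moves '[{"tx":20,"ty":21.5,"tz":2.3,"twist":-74,"jaw":1},{"tx":20,"ty":21.5,"tz":2.3,"twist":-74,"jaw":1},{"tx":20,"ty":21.5,"tz":2.3,"twist":-74,"jaw":1},{"tx":20,"ty":21.5,"tz":2.3,"twist":-74,"jaw":1},{"tx":20,"ty":21.5,"tz":2.3,"twist":-74,"jaw":1},{"tx":20,"ty":21.5,"tz":2.3,"twist":-74,"jaw":1},{"tx":20,"ty":21.5,"tz":2.3,"twist":-74,"jaw":1},{"tx":20,"ty":21.5,"tz":2.3,"twist":-74,"jaw":1},{"tx":20,"ty":21.5,"tz":2.3,"twist":-74,"jaw":1},{"tx":20,"ty":21.5,"tz":2.3,"twist":-74,"jaw":1}]'

```text
clock: 1.77
eef_pos: [0.5998, -0.0959, 0.229]
tool_rot: [-0.491, -3.101, 0.0]
contact_force: [0.1, -0.5, 0.1]
grip_width: 1.001
grasp_force: 0.0
```

Request:
step_arm --moves '[{"tx":0,"jaw":1},{"tx":0,"jaw":1}]'

```text
validation failed for argument at $.mo...
```

Run:
```python
from h import *
from rig import *
s=observe(); goal(s,.598,-.096,.23,74.5)
c=get_image("wrist"); pickle.dump(c,open('w1.pkl','wb')); cv2.imwrite('pics/w1.png',c["image"][...,::-1]); print(c["camera_matrix"][0])
import rig; print([n for n in dir(rig) if not n.startswith('_')], globals().get('tip_reach'))
```

```text
clock 1.7667 tcp [ 0.5998 -0.0959  0.229 ] yaw 72.02 tilt [-0.002  0.    -1.   ] t [ 0.17 -0.06 -0.1 ] twist -2.5
[325.1922621    0.         277.88325761]
['PlanningError', 'close_job', 'get_image', 'observe', 'tip_reach'] 0.022
```

View pics/w1.png

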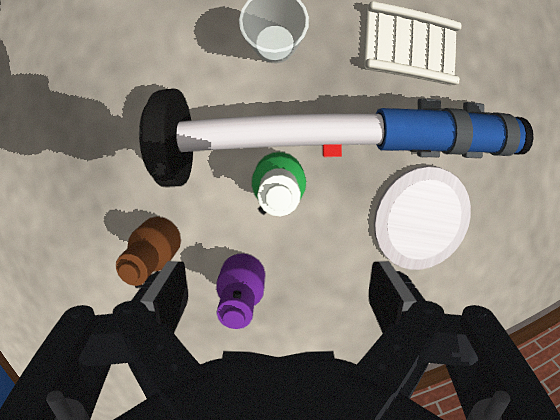

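The wrist view shows the bottle head at (279,195), lid at (423,217), button at (332,150), mouth edge at x≈381 and the foot at about (165,137). I'll cast these for accurate positions.

Run:
```python
from h import *
c=pickle.load(open('w1.pkl','rb')); im=c["image"]
def sub(x0,y0,x1,y1,lo,hi):
    w=np.zeros(im.shape[:2],np.uint8); w[y0:y1,x0:x1]=mask(im[y0:y1,x0:x1],lo,hi); return big(w)
F=lambda p,z:cast(c,p,z,True)[:,:2].round(4)
w=sub(240,160,315,225,(0,0,150),(180,50,255)); (p,r)=cv2.minEnclosingCircle(w); print('head',p,r,F(p,.09),F(cen(w),.09))
P=F(w,.09); print('head world circle',cv2.minEnclosingCircle(P.astype(np.float32)))
l=sub(372,160,475,272,(0,0,150),(180,50,255)); P=F(l,.01); print('lid',cv2.minEnclosingCircle(P.astype(np.float32)))
r=sub(315,140,350,165,(0,150,100),(8,255,255)); P=F(r,.067);print('red',r.min(0),r.max(0),P.min(0),P.max(0),F(cen(r),.067))
b=sub(370,90,440,165,(105,100,40),(125,255,255)); print('blue left edge', b[:,0].min()); 
x=np.arange(195,375,5); up=[];lo=[]
V=cv2.cvtColor(im,cv2.COLOR_RGB2GRAY).astype(int); 
for X in x:
    if 315<X<350: continue
    ys=np.where((V[100:165,X]>165))[0]; 
    if X>440: continue
    up.append((X,100+ys.min()));lo.append((X,100+ys.max()))
A=F(up,.062);B=F(lo,.062); M=(A+B)/2
print(np.linalg.norm(A-B,axis=1).round(3)); 
u=np.linalg.svd(M-M.mean(0))[2][0]; print('axis',M.mean(0),u,np.degrees(np.arctan2(u[1],u[0])), 'resid',np.abs((M-M.mean(0))@[-u[1],u[0]]).max())
print('axis2 A',*[np.degrees(np.arctan2(*(np.linalg.svd(q-q.mean(0))[2][0][::-1]))) for q in (A,B)])
e=np.array([b[b[:,1]==y][:,0].min() for y in range(115,146,5)]); print(e,F(np.c_[e,np.arange(115,146,5)],.075))
```

```text
head (277.0, 192.0) 48.918399810791016 [[ 0.5901 -0.0937]] [[ 0.5981 -0.0933]]
head world circle ((0.5914306044578552, -0.09419829398393631), 0.04122220724821091)
lid ((0.6988999843597412, 0.06464999914169312), 0.10870157927274704)
red [323 145] [341 156] [ 0.5673 -0.0467] [ 0.5811 -0.0288] [[ 0.5743 -0.0379]]
blue left edge 376
[0.058 0.058 0.058 0.047 0.043 0.043 0.042 0.042 0.042 0.042 0.041 0.041
 0.041 0.04  0.04  0.04  0.044 0.044 0.045 0.047 0.036 0.056 0.057 0.042
 0.042 0.033 0.041 0.044 0.043 0.043]
axis [ 0.54065833 -0.08183   ] [0.38785126 0.92172198] 67.17913569585936 resid 0.007662061893777717
axis2 A 65.72691894944495 68.58847533899443
[383 385 385 385 385 384 382] [[0.5559 0.0135]
 [0.5606 0.014 ]
 [0.5648 0.0129]
 [0.569  0.0117]
 [0.5732 0.0105]
 [0.5772 0.0084]
 [0.581  0.0055]]
```

Run:
```python
from h import *
c=pickle.load(open('w1.pkl','rb')); im=c["image"]
for p in [(300,130),(300,118),(300,145),(300,160),(423,217),(450,250),(400,280),(380,210),(278,190),(300,230),(290,210)]: print(p,im[p[1],p[0]])
print(im[100:165:2,300].tolist()); print(im[100:165:2,230].tolist())
print(im[217,365:480:4].tolist())
```

```text
(300, 130) [239 235 234]
(300, 118) [191 183 182]
(300, 145) [156 154 149]
(300, 160) [185 178 164]
(423, 217) [244 239 239]
(450, 250) [230 224 222]
(400, 280) [86 86 87]
(380, 210) [223 216 215]
(278, 190) [250 251 246]
(300, 230) [188 181 165]
(290, 210) [252 253 249]
[[175, 170, 155], [84, 78, 74], [92, 87, 82], [97, 93, 87], [99, 96, 87], [96, 94, 82], [92, 87, 79], [109, 105, 103], [161, 156, 157], [191, 183, 182], [215, 207, 208], [222, 215, 214], [233, 226, 226], [239, 235, 233], [238, 232, 230], [239, 235, 234], [240, 235, 234], [239, 235, 234], [238, 233, 232], [227, 223, 223], [223, 219, 217], [201, 194, 192], [172, 167, 166], [190, 181, 165], [184, 177, 162], [178, 173, 157], [181, 173, 158], [186, 179, 163], [184, 176, 160], [183, 172, 159], [185, 178, 164], [191, 177, 169], [97, 113, 90]]
[[189, 181, 168], [188, 180, 166], [133, 127, 117], [101, 95, 89], [108, 104, 94], [106, 102, 96], [105, 101, 94], [102, 101, 90], [106, 100, 91], [133, 128, 127], [179, 172, 168], [201, 194, 191], [215, 208, 207], [226, 220, 219], [235, 230, 229], [240, 234, 234], [239, 235, 234], [238, 232, 233], [239, 235, 233], [238, 234, 231], [233, 227, 226], [227, 221, 222], [214, 204, 204], [191, 185, 185], [152, 147, 147], [104, 101, 92], [108, 104, 94], [110, 105, 96], [107, 103, 97], [107, 98, 94], [105, 98, 92], [107, 104, 95], [113, 106, 99]]
[[195, 187, 171], [95, 92, 84], [106, 100, 88], [230, 223, 223], [225, 218, 218], [218, 207, 207], [247, 243, 243], [245, 241, 239], [245, 241, 241], [243, 240, 239], [244, 241, 240], [244, 240, 238], [243, 238, 236], [240, 236, 235], [243, 238, 237], [245, 241, 240], [247, 243, 243], [244, 241, 240], [243, 240, 238], [241, 238, 238], [243, 238, 238], [245, 240, 240], [240, 237, 234], [242, 239, 237], [232, 225, 225], [229, 220, 222], [238, 230, 233], [179, 172, 159], [180, 173, 158]]
```

Run:
```python
from h import *
c=pickle.load(open('w1.pkl','rb')); im=c["image"].astype(int)
F=lambda p,z:cast(c,p,z,True)[:,:2]
g=((im[...,0]-im[...,2]<10)&(im.max(2)>125)).astype(np.uint8)*255
g=cv2.morphologyEx(g,cv2.MORPH_OPEN,np.ones((3,3)))
def sub(m,x0,y0,x1,y1):
    w=np.zeros_like(m); w[y0:y1,x0:x1]=m[y0:y1,x0:x1]; return big(w)
def circ(P):
    P=P[:,:2]; A=np.c_[2*P,np.ones(len(P))]; s=np.linalg.lstsq(A,(P**2).sum(1),rcond=None)[0]; return s[:2].round(4),np.sqrt(s[2]+s[:2]@s[:2]).round(4)
print('lid',circ(F(sub(g,365,155,480,280),.01)))
h=sub(g,245,165,315,225); print('head',h.min(0),h.max(0),circ(F(h,.075)),circ(F(h,.09)))
A=[];B=[]
for X in range(215,375,4):
    if 318<X<346: continue
    y=np.where(g[112:160,X]>0)[0]
    if len(y)<20: continue
    A.append((X,112+y.min()));B.append((X,112+y.max()+1))
A=F(A,.062);B=F(B,.062); print(np.linalg.norm(A-B,axis=1).round(3)); M=(A+B)/2
for q in(A,B,M):
    u=np.linalg.svd(q-q.mean(0))[2][0]; u*=-np.sign(u[1]); print(q.mean(0),u,np.degrees(np.arctan2(u[1],u[0])))
m0=M.mean(0); v=np.array([-u[1],u[0]])
for n,p in dict(mouth=(.5690,.0117),red=(.5743,-.0379),bottle=circ(F(h,.09))[0],lid=circ(F(sub(g,365,155,480,280),.01))[0]).items(): print(n,'along',((p-m0)@u).round(4),'side',((p-m0)@v).round(4))
```

```text
lid (array([0.6918, 0.0626]), np.float64(0.0594))
head [262 165] [305 215] (array([ 0.595 , -0.0884]), np.float64(0.0178)) (array([ 0.5914, -0.0876]), np.float64(0.0168))
[0.028 0.022 0.027 0.023 0.027 0.023 0.025 0.021 0.028 0.027 0.023 0.028
 0.02  0.027 0.033 0.039 0.04  0.028 0.027 0.02  0.02  0.022 0.022 0.021
 0.027 0.027 0.019 0.027 0.027 0.021 0.026]
[ 0.53527101 -0.06513108] [-0.28256814 -0.95924723] -106.41353924194169
[ 0.55973744 -0.07296243] [-0.273357   -0.96191265] -105.86412594655368
[ 0.54750422 -0.06904675] [-0.27804507 -0.96056803] -106.14356296710953
mouth along -0.0835 side -0.0018
red along -0.0374 side 0.0171
bottle along 0.0056 side 0.0473
lid along -0.1666 side 0.102
```

Request:
step_arm --moves '[{"tx":0.5,"ty":0.1,"tz":3,"twist":-2,"jaw":1},{"tx":0.5,"ty":0.1,"tz":6,"twist":-2,"jaw":1},{"tx":0.5,"ty":0.1,"tz":9,"twist":-2,"jaw":1},{"tx":0.5,"ty":0.1,"tz":11,"twist":-2,"jaw":1},{"tx":0.5,"ty":0.1,"tz":13,"twist":-2,"jaw":1},{"tx":0.5,"ty":0.1,"tz":14,"twist":-2,"jaw":1},{"tx":0.5,"ty":0.1,"tz":14.9,"twist":-2,"jaw":1},{"tx":0.5,"ty":0.1,"tz":14.9,"twist":-2,"jaw":1},{"tx":0.5,"ty":0.1,"tz":14.9,"twist":-2,"jaw":0.4},{"tx":0.5,"ty":0.1,"tz":14.9,"twist":-2,"jaw":0.2}]'

```text
clock: 2.65
eef_pos: [0.5958, -0.0947, 0.0826]
tool_rot: [0.45, 3.107, 0.0]
contact_force: [-0.3, -0.2, 0.1]
grip_width: 0.754
grasp_force: 0.0
```

Request:
step_arm --moves '[{"tx":0,"ty":0,"tz":0,"twist":0,"jaw":-1},{"tx":0,"ty":0,"tz":0,"twist":0,"jaw":-1},{"tx":0,"ty":0,"tz":0,"twist":0,"jaw":-1},{"tx":0,"ty":0,"tz":0,"twist":0,"jaw":-1},{"tx":0,"ty":0,"tz":0,"twist":0,"jaw":-1},{"tx":0,"ty":0,"tz":0,"twist":0,"jaw":-1},{"tx":0,"ty":0,"tz":0,"twist":0,"jaw":-1},{"tx":0,"ty":0,"tz":0,"twist":0,"jaw":-1}]'

```text
clock: 3.32
eef_pos: [0.5958, -0.0946, 0.0826]
tool_rot: [0.449, 3.107, 0.0]
contact_force: [-0.1, 0.8, 5.7]
grip_width: 0.405
grasp_force: 59.8
```

Run:
```python
from h import *
from rig import *
s=observe(); goal(s,.595,-.0935,.08,74); print(s['joint_positions'][5])
c=get_image("wrist"); pickle.dump(c,open('w2.pkl','wb')); cv2.imwrite('pics/w2.png',c["image"][...,::-1])
```

```text
clock 3.3167 tcp [ 0.5958 -0.0946  0.0826] yaw 73.55 tilt [ 0.002 -0.    -1.   ] t [0.1  0.08 0.26] twist -0.4
0.12958376368235366
```

View pics/w2.png

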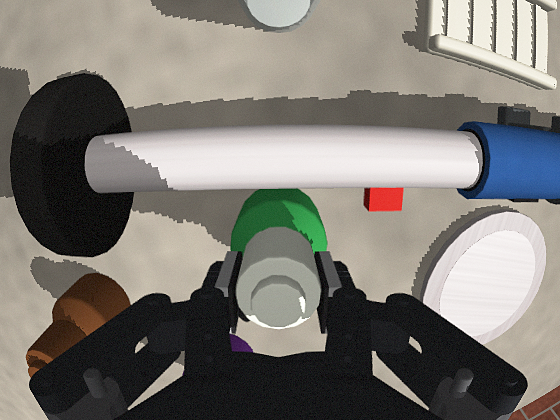

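The wrist view shows the bottle's head gripped between the pads at about (278,285). Next I lift it and carry it to the lid.

Request:
step_arm --moves '[{"tx":0,"ty":0,"tz":-2,"twist":0,"jaw":-1},{"tx":0,"ty":0,"tz":-4,"twist":0,"jaw":-1},{"tx":-1,"ty":1,"tz":-5,"twist":0,"jaw":-1},{"tx":-2.5,"ty":4,"tz":-5,"twist":0,"jaw":-1},{"tx":-4,"ty":7,"tz":-5,"twist":0,"jaw":-1},{"tx":-5,"ty":10,"tz":-5,"twist":0,"jaw":-1},{"tx":-5,"ty":13,"tz":-5,"twist":0,"jaw":-1},{"tx":-5,"ty":16,"tz":-5,"twist":0,"jaw":-1},{"tx":-5,"ty":17.6,"tz":-5,"twist":0,"jaw":-1},{"tx":-5,"ty":17.6,"tz":-5,"twist":0,"jaw":-1}]'

```text
clock: 4.2
eef_pos: [0.6931, 0.0635, 0.1302]
tool_rot: [-0.443, -3.109, -0.001]
contact_force: [-1.0, -0.3, -2.3]
grip_width: 0.404
grasp_force: 60.4
```

Request:
step_arm --moves '[{"tx":0,"ty":0,"tz":0,"twist":0,"jaw":-1},{"tx":0,"ty":0,"tz":0,"twist":0,"jaw":-1}]'

```text
clock: 4.37
eef_pos: [0.6923, 0.0593, 0.1309]
tool_rot: [-0.45, -3.108, 0.001]
contact_force: [0.0, -0.1, -3.2]
grip_width: 0.399
grasp_force: 60.4
```

Run:
```python
from h import *
from rig import *
s=observe(); goal(s,.694,.060,.0936,74)
a=get_image("scene")["image"][120:320,230:450]; b=get_image("top")["image"][80:240,160:400]
cv2.imwrite('pics/m1.png',np.vstack([cv2.resize(a,(330,300)),cv2.resize(b,(330,220))])[...,::-1])
```

```text
clock 4.3667 tcp [0.6923 0.0593 0.1309] yaw 73.53 tilt [-0.001 -0.001 -1.   ] t [-0.14  0.11  3.73] twist -0.5
```

View pics/m1.png

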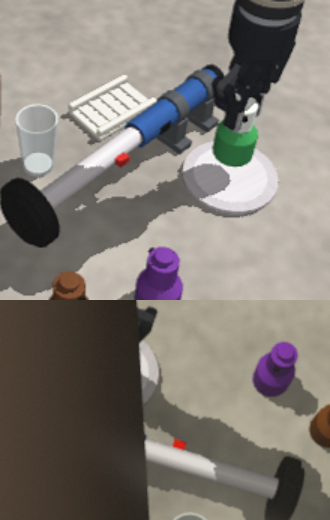

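The bottle hangs upright over the lid (around 235,150 in the crop). I'll lower it and release.

Request:
step_arm --moves '[{"tx":0,"ty":0,"tz":1.5,"twist":0,"jaw":-1},{"tx":0,"ty":0,"tz":2.7,"twist":0,"jaw":-1},{"tx":0,"ty":0,"tz":3.3,"twist":0,"jaw":-1},{"tx":0,"ty":0,"tz":3.6,"twist":0,"jaw":-1},{"tx":0,"ty":0,"tz":3.7,"twist":0,"jaw":-1},{"tx":0,"ty":0,"tz":3.8,"twist":0,"jaw":-1},{"tx":0,"ty":0,"tz":3.8,"twist":0,"jaw":-1}]'

```text
clock: 5.05
eef_pos: [0.693, 0.06, 0.0936]
tool_rot: [0.45, 3.109, 0.0]
contact_force: [-1.1, 0.0, -2.7]
grip_width: 0.405
grasp_force: 60.4
```

Request:
step_arm --moves '[{"tx":0,"ty":0,"tz":0.1,"twist":0,"jaw":-1},{"tx":0,"ty":0,"tz":0.1,"twist":0,"jaw":-1}]'

```text
clock: 5.22
eef_pos: [0.6931, 0.0601, 0.0927]
tool_rot: [0.449, 3.108, 0.0]
contact_force: [-0.6, 0.1, -2.2]
grip_width: 0.404
grasp_force: 60.4
```

Request:
step_arm --moves '[{"tx":0,"ty":0,"tz":0.1,"twist":0,"jaw":-1},{"tx":0,"ty":0,"tz":0.1,"twist":0,"jaw":-1}]'

```text
clock: 5.38
eef_pos: [0.6932, 0.0602, 0.0927]
tool_rot: [0.449, 3.107, 0.0]
contact_force: [-1.4, -0.3, 4.6]
grip_width: 0.406
grasp_force: 61.3
```

Request:
step_arm --moves '[{"tx":0,"ty":0,"tz":0,"twist":0,"jaw":0},{"tx":0,"ty":0,"tz":0,"twist":0,"jaw":0.4},{"tx":0,"ty":0,"tz":0,"twist":0,"jaw":0.4},{"tx":0,"ty":0,"tz":0,"twist":0,"jaw":0.4},{"tx":0,"ty":0,"tz":-2,"twist":0,"jaw":0.4},{"tx":0,"ty":0,"tz":-4,"twist":0,"jaw":0.4},{"tx":0,"ty":0,"tz":-8,"twist":0,"jaw":0.4},{"tx":0,"ty":0,"tz":-10,"twist":0,"jaw":0.4}]'

```text
clock: 6.05
eef_pos: [0.6933, 0.0601, 0.1949]
tool_rot: [0.449, 3.107, 0.001]
contact_force: [1.0, 1.0, 0.9]
grip_width: 0.703
grasp_force: 0.0
```

Run:
```python
from h import *
from rig import *
s=observe(); print(s['joint_positions'])
goal(s,.556,-.04,.17,-16)
goal(s,.556,-.04,.17,164)
```

```text
[8.64541956e-02 4.61207856e-01 2.80290503e-01 1.38707454e+00
 1.41785048e-05 3.73663772e-01]
clock 6.05 tcp [0.6933 0.0601 0.1949] yaw 73.54 tilt [ 0.003  0.    -1.   ] t [ 10.34 -13.49   2.45] twist 89.5
clock 6.05 tcp [0.6933 0.0601 0.1949] yaw 73.54 tilt [ 0.003  0.    -1.   ] t [ 10.34 -13.49   2.45] twist -90.5
```

Request:
step_arm --moves '[{"tx":10.3,"ty":-13.5,"tz":1,"twist":89.5,"jaw":0.4},{"tx":10.3,"ty":-13.5,"tz":1,"twist":89.5,"jaw":0.4},{"tx":10.3,"ty":-13.5,"tz":1,"twist":89.5,"jaw":0.4},{"tx":10.3,"ty":-13.5,"tz":1,"twist":89.5,"jaw":0.4},{"tx":10.3,"ty":-13.5,"tz":1,"twist":89.5,"jaw":0.4},{"tx":10.3,"ty":-13.5,"tz":1,"twist":89.5,"jaw":0.4},{"tx":10.3,"ty":-13.5,"tz":1,"twist":89.5,"jaw":0.4},{"tx":10.3,"ty":-13.5,"tz":1,"twist":89.5,"jaw":0.4},{"tx":10.3,"ty":-13.5,"tz":1,"twist":89.5,"jaw":0.4},{"tx":10.3,"ty":-13.5,"tz":1,"twist":89.5,"jaw":0.4}]'

```text
clock: 6.88
eef_pos: [0.5557, -0.0403, 0.1814]
tool_rot: [2.191, 2.251, 0.0]
contact_force: [0.2, 0.1, -0.1]
grip_width: 0.701
grasp_force: 0.0
```

Run:
```python
from h import *
from rig import *
s=observe(); goal(s,.549,-.065,.185,-16)
```

```text
clock 6.8833 tcp [ 0.5557 -0.0403  0.1814] yaw 1.57 tilt [ 0.  0. -1.] t [-2.45 -0.74 -0.36] twist 17.6
```

Request:
step_arm --moves '[{"tx":-2.4,"ty":-0.7,"tz":0,"twist":17.6,"jaw":0.4},{"tx":-2.4,"ty":-0.7,"tz":0,"twist":17.6,"jaw":0.4},{"tx":-2.4,"ty":-0.7,"tz":0,"twist":17.6,"jaw":0.4},{"tx":-2.4,"ty":-0.7,"tz":0,"twist":17.6,"jaw":0.4},{"tx":-2.4,"ty":-0.7,"tz":0,"twist":17.6,"jaw":0.4}]'

```text
clock: 7.3
eef_pos: [0.5496, -0.0645, 0.1813]
tool_rot: [2.502, 1.9, 0.0]
contact_force: [0.1, -0.7, -0.6]
grip_width: 0.704
grasp_force: 0.0
```

Run:
```python
from h import *
from rig import *
s=observe(); goal(s,.556,-.04,.185,-16)
c=get_image("wrist"); pickle.dump(c,open('w3.pkl','wb')); cv2.imwrite('pics/w3.png',c["image"][...,::-1])
print('campos',-cv2.Rodrigues(c["rvec"])[0].T@c["tvec"])
```

```text
clock 7.3 tcp [ 0.5496 -0.0645  0.1813] yaw -15.57 tilt [ 0. -0. -1.] t [ 2.53 -0.04 -0.37] twist 0.4
campos [0.56845911 0.00574798 0.3021486 ]
```

View pics/w3.png

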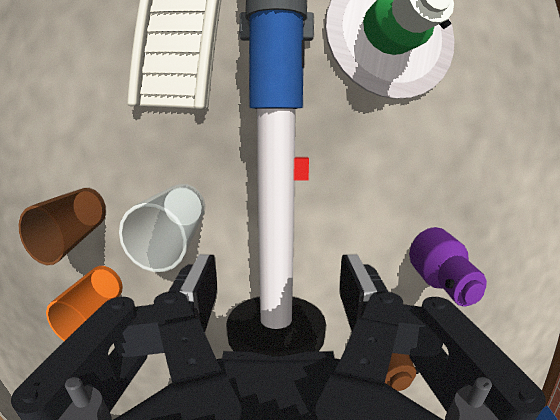

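The wrist view shows the bottle upright on the lid (upper right), the button at (301,169), and the mouth edge at row ≈108. I'll cast these points.

Run:
```python
from h import *
c=pickle.load(open('w3.pkl','rb')); im=c["image"].astype(int)
F=lambda p,z:cast(c,p,z,True)[:,:2]
m=mask(c["image"],(0,150,100),(8,255,255)); m[:140]=0;m[200:]=0;r=big(m); print(r.min(0),r.max(0))
g=((im[...,0]-im[...,2]<10)&(im.max(2)>125))
A=[];B=[]
for Y in list(range(115,152,3))+list(range(186,240,3)):
    x=np.where(g[Y,250:305])[0]; A.append((250+x.min(),Y)); B.append((251+x.max(),Y))
print(A[::5],B[::5])
A=F(A,.062);B=F(B,.062);M=(A+B)/2;u=np.linalg.svd(M-M.mean(0))[2][0];u*=-np.sign(u[1]);m0=M.mean(0);v=np.array([-u[1],u[0]])
print(m0,u,np.degrees(np.arctan2(u[1],u[0])),np.linalg.norm(A-B,axis=1).round(3))
b=mask(c["image"],(100,100,30),(130,255,255)); e=[(X,np.where(b[60:130,X])[0].max()+61) for X in(262,270,277,284,292)]; print(e)
mo=F(e[2],.0815)[0]
(x0,y0),(x1,y1)=r.min(0),r.max(0)+1
bt=F([[x0,y0],[x1,y0],[x0,y1],[x1,y1]],.067)
al=lambda p:((p-m0)@u).round(4); 
print('mouth',mo,al(mo),'button along',al(bt)-al(mo),'side',((bt-m0)@v).round(4))
L=(bt.mean(0)-mo)@u; mouth=m0+u*al(mo); btn=mouth+u*L; print('L',L,'mouth axis',mouth,'btn axis',btn,'v',v)
```

```text
[294 157] [308 179]
[(np.int64(259), 115), (np.int64(258), 130), (np.int64(258), 145), (np.int64(259), 192), (np.int64(259), 207), (np.int64(259), 222), (np.int64(260), 237)] [(np.int64(295), 115), (np.int64(295), 130), (np.int64(295), 145), (np.int64(294), 192), (np.int64(294), 207), (np.int64(294), 222), (np.int64(293), 237)]
[ 0.55441374 -0.04142442] [-0.2695313  -0.96299163] -105.63637866459472 [0.026 0.027 0.027 0.027 0.027 0.027 0.027 0.027 0.027 0.027 0.027 0.027
 0.027 0.027 0.027 0.027 0.027 0.027 0.027 0.027 0.027 0.027 0.027 0.027
 0.027 0.027 0.027 0.027 0.028 0.027 0.026]
[(262, np.int64(108)), (270, np.int64(108)), (277, np.int64(108)), (284, np.int64(108)), (292, np.int64(108))]
mouth [0.56909225 0.00968907] -0.0532 button along [0.0353 0.0352 0.0525 0.0524] side [0.0127 0.0237 0.0129 0.024 ]
L 0.04383464194830223 mouth axis [0.56875281 0.00980673] btn axis [ 0.556938   -0.03240566] v [ 0.96299163 -0.2695313 ]
```

Request:
step_arm --moves '[{"tx":2.5,"ty":-0.15,"tz":0,"twist":0,"jaw":0.4},{"tx":2.5,"ty":-0.15,"tz":3,"twist":0,"jaw":0.4},{"tx":2.5,"ty":-0.15,"tz":5,"twist":0,"jaw":0.4},{"tx":2.5,"ty":-0.15,"tz":7,"twist":0,"jaw":0.4},{"tx":2.5,"ty":-0.15,"tz":9,"twist":0,"jaw":0.4},{"tx":2.5,"ty":-0.15,"tz":10.5,"twist":0,"jaw":0.4},{"tx":2.5,"ty":-0.15,"tz":11.6,"twist":0,"jaw":0.4},{"tx":2.5,"ty":-0.15,"tz":11.6,"twist":0,"jaw":0.4},{"tx":2.5,"ty":-0.15,"tz":11.6,"twist":0,"jaw":0.4}]'

```text
clock: 8.1
eef_pos: [0.5547, -0.0398, 0.0652]
tool_rot: [-2.502, -1.898, 0.001]
contact_force: [0.1, 0.1, 0.4]
grip_width: 0.702
grasp_force: 0.0
```

Run:
```python
from h import *
from rig import *
s=observe(); goal(s,.5547,-.0403,.065,-15.6); print(s['contact_force'])
c=get_image("wrist"); pickle.dump(c,open('w4.pkl','wb')); cv2.imwrite('pics/w4.png',c["image"][...,::-1])
```

```text
clock 8.1 tcp [ 0.5547 -0.0398  0.0652] yaw -15.63 tilt [-0.001  0.    -1.   ] t [-0.05  0.01  0.02] twist -0.0
[0.08408031 0.11404903 0.35470882]
```

View pics/w4.png

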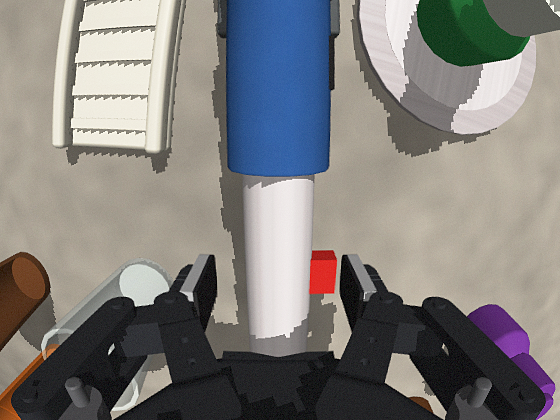

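Run:
```python
from h import *
c=pickle.load(open('w4.pkl','rb'))
m=mask(c["image"],(0,150,60),(8,255,255)); m[:230]=0;m[320:]=0;r=big(m); print(r.min(0),r.max(0))
M=np.array([.56875,.00981]);u=np.array([-.26953,-.96299]);v=np.array([.963,-.2695])
for z in (.052,.067): 
    for y in (250,251,290,293): p=cast(c,[[318,y]],z,True)[0,:2]; print('btn',z,y,((p-M)@u).round(4))
for y in (252,255,258):
    for z in (.047,.055,.062,.07): p=cast(c,[[345,y]],z,True)[0,:2]; print('pad',y,z,((p-M)@u).round(4),((p-M)@v).round(4))
b=mask(c["image"],(100,100,30),(130,255,255)); yy=np.where(b[100:200,278])[0].max()+101; p=cast(c,[[278,yy]],.0815,True)[0,:2]; print('mouth',yy,((p-M)@u))
```

```text
[309 250] [336 293]
btn 0.052 250 0.0386
btn 0.052 251 0.0391
btn 0.052 290 0.0597
btn 0.052 293 0.0614
btn 0.067 250 0.0319
btn 0.067 251 0.0323
btn 0.067 290 0.0507
btn 0.067 293 0.0522
pad 252 0.047 0.0421 0.0312
pad 252 0.055 0.0384 0.0293
pad 252 0.062 0.0352 0.0277
pad 252 0.07 0.0316 0.0259
pad 255 0.047 0.0436 0.0313
pad 255 0.055 0.0399 0.0294
pad 255 0.062 0.0366 0.0278
pad 255 0.07 0.0329 0.026
pad 258 0.047 0.0452 0.0314
pad 258 0.055 0.0414 0.0296
pad 258 0.062 0.0381 0.0279
pad 258 0.07 0.0342 0.0261
mouth 176 -0.0009234708253738817
```

The wrist view shows the button (309–336, rows 250–293) between the pads, at 36–52 mm beyond the mouth. The pads' front edges are at about 41 mm, so they'll hold the rear 11 mm. Closing now.

Request:
step_arm --moves '[{"tx":0,"ty":0,"tz":0,"twist":0,"jaw":0},{"tx":0,"ty":0,"tz":0,"twist":0,"jaw":-1},{"tx":0,"ty":0,"tz":0,"twist":0,"jaw":-1},{"tx":0,"ty":0,"tz":0,"twist":0,"jaw":-1},{"tx":0,"ty":0,"tz":0,"twist":0,"jaw":-1},{"tx":0,"ty":0,"tz":0,"twist":0,"jaw":-1},{"tx":0,"ty":0,"tz":0,"twist":0,"jaw":-1},{"tx":0,"ty":0,"tz":0,"twist":0,"jaw":-1}]'

```text
clock: 8.82
eef_pos: [0.5548, -0.0397, 0.0675]
tool_rot: [2.503, 1.898, 0.002]
contact_force: [-5.1, 0.7, 13.4]
grip_width: 0.307
grasp_force: 59.6
```

Request:
step_arm --moves '[{"tx":0.5,"ty":0,"tz":0,"twist":0,"jaw":-1},{"tx":1,"ty":0,"tz":0,"twist":0,"jaw":-1},{"tx":1.5,"ty":0,"tz":0,"twist":0,"jaw":-1},{"tx":2,"ty":0,"tz":0,"twist":0,"jaw":-1},{"tx":2.5,"ty":0,"tz":0,"twist":0,"jaw":-1},{"tx":3,"ty":0,"tz":0,"twist":0,"jaw":-1},{"tx":3.2,"ty":0,"tz":0,"twist":0,"jaw":-1},{"tx":3.4,"ty":0,"tz":0,"twist":0,"jaw":-1},{"tx":3.4,"ty":0,"tz":0,"twist":0,"jaw":-1}]'

```text
clock: 9.57
eef_pos: [0.564, -0.0069, 0.0675]
tool_rot: [2.503, 1.898, 0.002]
contact_force: [-5.7, -0.1, 13.2]
grip_width: 0.311
grasp_force: 59.6
```

Request:
step_arm --moves '[{"tx":0.2,"ty":0,"tz":0,"twist":0,"jaw":-1},{"tx":0.4,"ty":0,"tz":0,"twist":0,"jaw":-1},{"tx":0.5,"ty":0,"tz":0,"twist":0,"jaw":-1},{"tx":0.5,"ty":0,"tz":0,"twist":0,"jaw":-1},{"tx":0.5,"ty":0,"tz":0,"twist":0,"jaw":-1}]'

```text
clock: 9.98
eef_pos: [0.5652, -0.0024, 0.0675]
tool_rot: [2.503, 1.898, 0.002]
contact_force: [-5.7, 0.3, 12.4]
grip_width: 0.304
grasp_force: 59.6
```

Run:
```python
from h import *
from rig import *
s=observe(); goal(s,.564,-.007,.065,-15.6); print(s['contact_force'])
M=np.array([.56875,.00981]);u=np.array([-.26953,-.96299]); print('tcp along',(s['eef_pos'][:2]-M)@u)
```

```text
clock 9.9833 tcp [ 0.5652 -0.0024  0.0675] yaw -15.67 tilt [ 0.001  0.    -1.   ] t [-0.48  0.    0.25] twist -0.1
[-5.74057268  0.31747882 12.41611516]
tcp along 0.0126653410698084
```

Request:
step_arm --moves '[{"tx":0.1,"ty":0,"tz":0,"twist":0,"jaw":-1},{"tx":0.15,"ty":0,"tz":0,"twist":0,"jaw":-1},{"tx":0.15,"ty":0,"tz":0,"twist":0,"jaw":-1}]'

```text
clock: 10.23
eef_pos: [0.5656, -0.0011, 0.0676]
tool_rot: [2.503, 1.897, 0.001]
contact_force: [-6.2, -0.6, 11.3]
grip_width: 0.309
grasp_force: 59.6
```

Request:
step_arm --moves '[{"tx":0.1,"ty":0,"tz":0,"twist":0,"jaw":-1},{"tx":0.1,"ty":0,"tz":0,"twist":0,"jaw":-1}]'

```text
clock: 10.4
eef_pos: [0.5659, -0.0001, 0.0676]
tool_rot: [2.503, 1.897, 0.001]
contact_force: [-4.8, -1.3, 12.4]
grip_width: 0.31
grasp_force: 59.6
```

Request:
step_arm --moves '[{"tx":0,"ty":0,"tz":0,"twist":0,"jaw":0.1},{"tx":0,"ty":0,"tz":0,"twist":0,"jaw":0.1},{"tx":0,"ty":0,"tz":0,"twist":0,"jaw":0.1},{"tx":0,"ty":0,"tz":0,"twist":0,"jaw":0.1},{"tx":-1.5,"ty":0,"tz":0,"twist":0,"jaw":0.1},{"tx":-3,"ty":0,"tz":0,"twist":0,"jaw":0.1},{"tx":-4.5,"ty":0,"tz":0,"twist":0,"jaw":0.1},{"tx":-6,"ty":0,"tz":0,"twist":0,"jaw":0.1},{"tx":-6,"ty":0,"tz":0,"twist":0,"jaw":0.1},{"tx":-6,"ty":0,"tz":0,"twist":0,"jaw":0.1}]'

```text
clock: 11.23
eef_pos: [0.5498, -0.0581, 0.0652]
tool_rot: [-2.504, -1.896, -0.0]
contact_force: [0.0, -0.4, 0.1]
grip_width: 0.548
grasp_force: 0.0
```

Run:
```python
from h import *
from rig import *
s=observe(); goal(s,.564,-.007,.065,-15.6); print(s['contact_force'])
M=np.array([.56875,.00981]);u=np.array([-.26953,-.96299]); print('tcp along',(s['eef_pos'][:2]-M)@u)
c=get_image("wrist"); pickle.dump(c,open('w5.pkl','wb')); cv2.imwrite('pics/w5.png',c["image"][...,::-1])
```

```text
clock 11.2333 tcp [ 0.5498 -0.0581  0.0652] yaw -15.75 tilt [-0.  0. -1.] t [ 5.31 -0.02  0.02] twist -0.1
[ 0.03111838 -0.39784762  0.09986924]
tcp along 0.07054588970779029
```

View pics/w5.png

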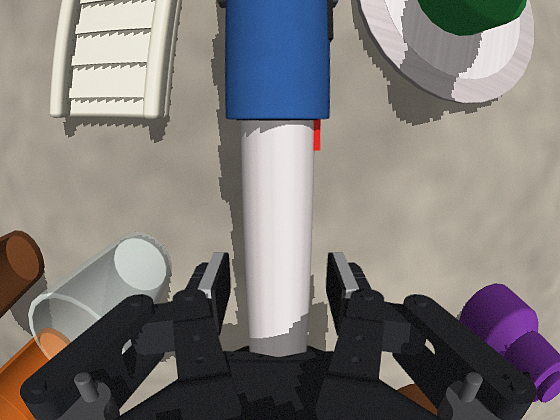

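The wrist view shows the button held down under the sleeve; only its rear shows at (317,135), about 2 mm proud. Next I grip the tube here and slide it on.

Run:
```python
from h import *
c=pickle.load(open('w5.pkl','rb'))
m=mask(c["image"],(0,150,60),(8,255,255)); m[:100]=0;m[170:]=0;r=big(m); print(r.min(0),r.max(0))
M=np.array([.56875,.00981]);u=np.array([-.26953,-.96299])
L=[((cast(c,[[317,y]],z,True)[0,:2]-M)@u) for y,z in((r[:,1].max()+1,.067),)]; print('rear',L,'centre',L[0]-.008,'leg',.055-(L[0]-.008),'to go',.095-.055+L[0]-.008)
b=mask(c["image"],(100,100,30),(130,255,255)); yy=np.where(b[60:200,278])[0].max()+61; print('mouth',(cast(c,[[278,yy]],.0815,True)[0,:2]-M)@u)
```

```text
[313 120] [319 150]
rear [np.float64(0.011380019637080494)] centre 0.003380019637080494 leg 0.05161998036291951 to go 0.0433800196370805
mouth -0.0005385934858884852
```

Request:
step_arm --moves '[{"tx":0,"ty":0,"tz":0,"twist":0,"jaw":-1},{"tx":0,"ty":0,"tz":0,"twist":0,"jaw":-1},{"tx":0,"ty":0,"tz":0,"twist":0,"jaw":-1},{"tx":0,"ty":0,"tz":0,"twist":0,"jaw":-1},{"tx":0,"ty":0,"tz":0,"twist":0,"jaw":-1},{"tx":0,"ty":0,"tz":0,"twist":0,"jaw":-1}]'

```text
clock: 11.78
eef_pos: [0.5499, -0.0572, 0.0655]
tool_rot: [-2.502, -1.898, -0.001]
contact_force: [-3.2, 2.8, 4.3]
grip_width: 0.308
grasp_force: 59.0
```

Request:
step_arm --moves '[{"tx":0.6,"ty":0,"tz":0,"twist":0,"jaw":-1},{"tx":1.2,"ty":0,"tz":0,"twist":0,"jaw":-1},{"tx":1.8,"ty":0,"tz":0,"twist":0,"jaw":-1},{"tx":2.4,"ty":0,"tz":0,"twist":0,"jaw":-1},{"tx":3,"ty":0,"tz":0,"twist":0,"jaw":-1},{"tx":3.5,"ty":0,"tz":0,"twist":0,"jaw":-1},{"tx":3.8,"ty":0,"tz":0,"twist":0,"jaw":-1},{"tx":4.0,"ty":0,"tz":0,"twist":0,"jaw":-1},{"tx":4.2,"ty":0,"tz":0,"twist":0,"jaw":-1},{"tx":4.2,"ty":0,"tz":0,"twist":0,"jaw":-1}]'

```text
clock: 12.62
eef_pos: [0.5608, -0.0181, 0.0655]
tool_rot: [2.503, 1.896, -0.003]
contact_force: [-4.1, -3.4, 6.2]
grip_width: 0.307
grasp_force: 59.4
```

Request:
step_arm --moves '[{"tx":0.1,"ty":0,"tz":0,"twist":0,"jaw":-1},{"tx":0.15,"ty":0,"tz":0,"twist":0,"jaw":-1},{"tx":0.15,"ty":0,"tz":0,"twist":0,"jaw":-1}]'

```text
clock: 12.87
eef_pos: [0.5613, -0.0164, 0.0655]
tool_rot: [2.503, 1.897, -0.002]
contact_force: [-4.2, -1.3, 4.9]
grip_width: 0.311
grasp_force: 59.4
```

Run:
```python
from h import *
from rig import *
s=observe(); goal(s,.5499,-.0572,.065,-15.6); print(s['contact_force'])
c=get_image("wrist"); pickle.dump(c,open('w6.pkl','wb')); cv2.imwrite('pics/w6.png',c["image"][...,::-1])
```

```text
clock 12.8667 tcp [ 0.5613 -0.0164  0.0655] yaw -15.7 tilt [-0.001 -0.001 -1.   ] t [-4.24  0.01  0.05] twist -0.1
[-4.20537675 -1.30527792  4.88384504]
```

View pics/w6.png

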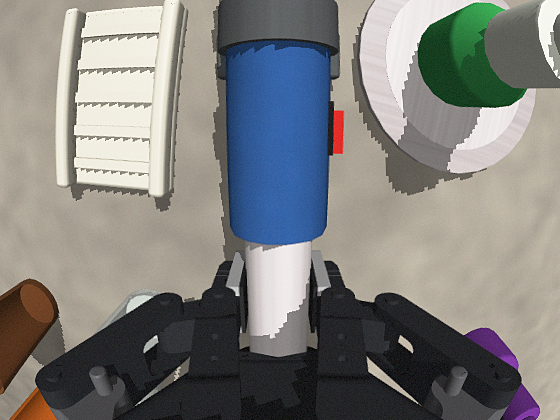

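The wrist view shows the button popped out through the hole, red at (338,132) beyond the sleeve's side. I'll check the slide depth before releasing.

Run:
```python
from h import *
c=pickle.load(open('w6.pkl','rb'))
m=mask(c["image"],(0,150,60),(8,255,255)); m[:90]=0;m[180:]=0;m[:,:325]=0;r=big(m); print(r.min(0),r.max(0))
M=np.array([.56875,.00981]);u=np.array([-.26953,-.96299]);v=np.array([.963,-.2695])
p=cast(c,[[344,110],[344,154]],.067,True)[:,:2]-M; print(p@u,p@v,'leg',.055-(p@u).mean())
b=mask(c["image"],(100,100,30),(130,255,255)); yy=np.where(b[160:260,278])[0].max()+161; print('mouth',(cast(c,[[278,yy]],.0815,True)[0,:2]-M)@u)
```

```text
[333 111] [343 153]
[-0.0474161  -0.03099272] [0.02357104 0.02401151] leg 0.0942044098951178
mouth -0.0008418247435612934
```

Request:
step_arm --moves '[{"tx":0,"ty":0,"tz":0,"twist":0,"jaw":0.2},{"tx":0,"ty":0,"tz":0,"twist":0,"jaw":0.2},{"tx":0,"ty":0,"tz":0,"twist":0,"jaw":0.2},{"tx":0,"ty":0,"tz":0,"twist":0,"jaw":0.2},{"tx":0,"ty":0,"tz":-2,"twist":0,"jaw":0.2},{"tx":0,"ty":0,"tz":-5,"twist":0,"jaw":0.2},{"tx":0,"ty":0,"tz":-8,"twist":0,"jaw":0.2},{"tx":0,"ty":0,"tz":-11,"twist":0,"jaw":0.2},{"tx":0,"ty":0,"tz":-13,"twist":0,"jaw":0.2},{"tx":0,"ty":0,"tz":-13,"twist":0,"jaw":0.2}]'

```text
clock: 13.75
eef_pos: [0.5639, -0.0159, 0.2004]
tool_rot: [2.5, 1.895, 0.01]
contact_force: [0.0, -0.4, 0.2]
grip_width: 0.6
grasp_force: 0.0
```

Run:
```python
from h import *
from rig import *
c=get_image("wrist"); cv2.imwrite('pics/w7.png',np.hstack([c["image"][:,:400],get_image("scene")["image"][:,160:]])[...,::-1])
```

```text
(no output)
```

View pics/w7.png

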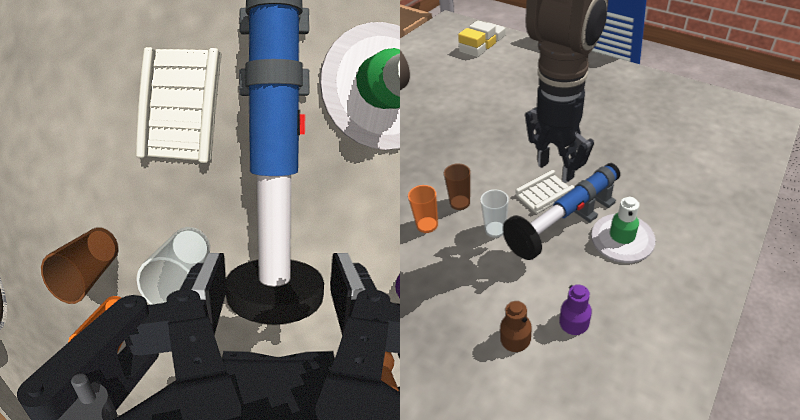

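The picture shows the button out in the hole (302,124), the bottle upright on the lid, the tumbler standing where it was, and the arm clear of everything. I'll hand the job in.

```bash
python3 -c "
from rig import *
print(close_job())"
```

```text
the job is handed in; nothing more can be done
None
```

The job is handed in at about 14 s of the 61 s allowed: the green bottle stands upright on the pail lid, the leg is in about 94 mm with the button out through the hole, and the arm is clear; the hand-in returned no verdict.

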